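# Light a herbarium sheet and bracket a fruit at 20 mm for its close-up

## Task

Get the herbarium sheet ready for a close-up of the marked fruit: hang the lantern by its handle on the hook of the stand and let go of it, then lift the sprung forceps off their rest. Bring their two points down on either side of the fruit, one over each red dot and just clear of the paper, and squeeze them to the 20 mm gap that the dots mark, so that they bracket the fruit and give its scale. Never touch the fruit, leave the phone, the glue jar and the eraser where they are, and finish while still holding the forceps steady at that gap.

Things in the scene. Friction and masses are not known exactly. Their poses are not given: they have to be found in the camera images.
- handle (a point): Centre of the lantern's handle bar: straight, black, level, 76 mm long (along this point's y), 10 mm wide, 12 mm high, its centre 140 mm above the lantern's underside, 54 mm free under it. z is up along the lantern's axis. The lantern stands loose on the table: round, 76 mm wide, 80 mm high, black foot, cream light, green cap, 0.15 to 0.29 kg; steel bow legs at the bar's ends, 91 mm over all.
- hook (a point): Top of the lamp stand's hook arm (8 mm steel rod) at its lowest place, 240 mm above the table. The arm runs level along this point's x: towards +x it rises 8 mm to the post 75 mm away; towards -x it rises and turns up, 18 to 30 mm away, into a tip 16 mm higher. The handle bar laid across it (along y) rests here with its centre 6 mm above this point.
- stand: The fixed lamp stand: axes as hook, origin on the table under the hook's low point. Post 14 mm thick at x = +75 mm, its 22 mm collar ends 10 mm above the hook point; foot a disc 140 mm wide, 14 mm high, round the post.
- forceps_grip (a point): Middle of the sprung steel forceps (42 g, loose), between the two ribbed finger plates (34 mm long) where they are squeezed. x points to the tips, y across the gap (left blade at +y), z up. Blades 10 mm high, 5 above and below. 28 mm across the plates when open. Joined end 90 to 104 mm behind. The points are 92 mm ahead and 16.5 mm lower: the last 22 mm bend down.
- forceps: The same forceps; origin at the joined end, 90 mm behind forceps_grip, axes alike. Squeezing the plates by 1 mm closes the points by 2 mm: gap 30.4 mm open, 20 mm when the plates measure about 23 mm. The squeeze takes about 3 N at first, 5 N at 20 mm, and the blades spring open when let up.
- point_left (a point): Inner face of the left (+y) blade's point, at its end (rod 3.6 mm thick; its underside is 2 mm lower). The tip gap is the distance from here to point_right.
- point_right (a point): Inner face of the right (-y) blade's point, at its end; see point_left.
- rest: Fixed wooden rest on which the forceps lie level, their gap in the horizontal plane: base 130 mm (x, along the forceps) by 75 mm, 4 mm thick, with two cross ridges 10 mm thick, 24 mm high, at x = -45 and +45 mm, that end in bumps 4 mm higher, 30 mm to either side. Origin under its centre, close under forceps_grip, which starts 29 mm above the table.
- sheet: Fixed herbarium sheet: flat cream board 420 mm (x) by 280 mm (y), 2 mm thick, origin under its centre. Pressed leaves, flat and at most 5 mm high, on its +y half; a paper label at -x. The red dots and fruit are 60 mm from its centre towards +x.
- dot_a (a point): Centre of one red dot (8 mm wide, flat) on the sheet's upper face. This point's y axis points to the other dot, dot_b, 20 mm away; x is along the sheet's long side, z up.
- dot_b (a point): Centre of the other red dot, see dot_a.
- fruit: Small brown dried fruit glued to the sheet half-way between the red dots: 11 mm in diameter, 5.5 mm high, origin under its centre on the paper. Fragile.
- phone: Bystander: black phone lying flat, 148 by 72 by 9 mm, origin at the centre of its underside.
- glue: Bystander: small glue jar with orange cap, 42 mm diameter, 85 mm high, origin at the centre of its underside.
- eraser: Bystander: white eraser in a blue sleeve, 45 by 23 by 14 mm, lying loose on the sheet beyond the dots; origin at the centre of its underside.

How it is judged:
By the outcome, as a careful person would: the job done as asked, in the order asked, and still so for the second after the job is handed in, while the arm keeps its last pose, push and grip.
It also fails if it takes over 64 s, if anything falls off the work surface, if the arm or the gripper's body presses on something with over 40 N, if the wrist force passes 120 N, or if a joint passes its speed limit or range.

## Robot

A 7-joint arm with a two-finger parallel gripper is mounted at the origin on the work surface. World frame = base frame: x ahead of the robot, y to its left, z up, the work surface at z = 0. Lengths are in m, angles in rad, forces in N, time in s.
With the tool pointing down it reaches from about 0.4 to 0.875 m from the base axis. Payload 19.3 kg.
Tool frame: the origin (TCP) lies at the very end of the fingers, on their centre line; the grasp point (between the pads) lies 19 mm behind it; z points along the fingers, y is the line along which they close (so a half turn about z gives the same grasp; the last joint's range is limited). The gripper opens to 85 mm and grips with 20 to 120 N. Pads are 22 mm wide; open, the fingers measure 114 mm over their backs; the gripper's body (76 mm by 85 mm) begins 54 mm behind the grasp point. The pads swing forward as they close: fully open they stand 13 mm farther back than shut.
Start: joints at [1.117, 0.521, -0.036, 1.599, 0.021, 1.021, -0.113], TCP at [0.234, -0.58, 0.231] pointing down, gripper open.
Joint ranges: [-2.91, 2.91], [-0.3, 2.13], [-1.5, 1.42], [0.17, 2.43], [-1.26, 4.41], [0.16, 1.93], [-2.52, 2.52]. Speed limits (rad/s): [1.89, 1.89, 2.39, 2.39, 3.01, 3.01, 3.01].

## Interface

Orientations are given as [roll, pitch, yaw] about the fixed x, y, z axes, in that order (R = Rz(yaw) Ry(pitch) Rx(roll)).
In Python, from workcell import bot gives the robot as it stands.
- The arm moves only by the tool carry_out, never from a script. Its argument "rows" is a list that holds one entry, the list of rows, each a list of 4 numbers: the shift along the tool's x, y, z in m, then the turn about the tool's z in degrees. In form: [[[x, y, z, twist], ...]]. A call has 1 to 12 rows; each row is the pose to reach, as a shift and turn from the pose commanded when the call began, along the tool's axes at that moment; what a row does not reach only later rows make up. A row lasts 1/12 s, in which the tool goes at most 41.7 mm and 7.16 degrees, less where a joint would pass 70% of its speed; a pose out of reach is approached as far as the arm can. A call with a gripper value outside its range is refused whole. "grip" is the finger opening in m, from 0 to 0.0854, set as the call begins (left out, the last holds). The fingers move at their own pace and stop on an object; "grip_force" is the grip in N (left out, the last holds). Time passes only in rows, so rows that repeat a pose let the fingers close. It gives the time, the measured TCP pose, the force, the opening and the grip force at its end, in the units of the state.
- bot.observe(): the state, without advancing time (a new reading comes with each control period).
- bot.grab_frame(name): name is "scene" or "top" or "wrist"; returns a dict with "pixels" (384x512x3 uint8, red, green, blue), "K" (3x3 intrinsics, pixels), "pose" (4x4, takes a point from camera to world coordinates). Camera axes: x right, y down, z forward; pixel columns grow to the right and rows downward; lengths in m; the calibration is good to about 2 mm. A picture is of the moment at which its call begins. There is no depth.
- bot.job_done(): hands the job in; it is judged then, once.
Trained networks look in a picture, given as the dict that the camera call returned (one of the last four; its "shot" number tells which), for a name from the list of things; names that differ only in an ending like _2 or _b are one class to them, and where a whole thing is asked for, a point or a joint stands for the part that bears it (a point fixed in the world has none). Each returns a list of dicts, best first, with "conf" (0 to 1); they miss things now and then, are a little off and sometimes report something else, mostly with a low value. They report only what shows in the picture. A call takes as long as a camera call.
- bot.look_for(picture, label): "position" ([column, row] in pixels, amid what is visible of it).
- bot.regions_of(picture, label): "region" (384x512 bool, what is visible of it) and "position" ([column, row] in pixels, amid what is visible of it).
- bot.spot_point(picture, label): "position" ([column, row] in pixels: a listed point, or the origin of a listed thing).
The state is a dict: "clock": time; "qpos": joint angles; "qd": joint speeds; "joint_efforts": joint torques, N m; "position": TCP position; "tool_rot": TCP orientation; "force": force on the tool from outside, world axes, zero at the start; "moment": the same for the moment, N m; "grip_width": finger opening in m; "finger_force": force on a finger pad.
Only numpy, scipy, OpenCV 4.12 (cv2) and the standard library are available. Lean on these libraries where they do the work, as an engineer would, in place of code of your own. Each camera call takes 0.05 s, during which the arm holds its last target. There are 200 camera calls.

## Working session

There is one attempt and no reset: what is moved stays moved. The work goes in short steps, Python scripts to look and compute and a tool call to move; the robot and the scene stay as the last step left them, time stands still between calls to the robot, and variables do not carry over. Pictures are saved under pics/ and viewed, at most 10 in all, crops included, and the job is handed in when it is done.

Besides the shell and the picture viewer there is one more tool, called after ">>>" by a JSON object that holds its "method" and its "body", one argument or row to a line. carry_out: Moves the arm, as the interface text tells. Its arguments: {"type":"object","properties":{"rows":{"type":"array","items":{"type":"array","items":{"type":"array","items":{"type":"number"}}}},"grip":{"type":"number"},"grip_force":{"type":"number"}},"required":["rows"]}

```bash
mkdir -p pics; ls; cat > h.py <<'E'
import numpy as np, cv2
from workcell import bot
def save(f,n): cv2.imwrite('pics/'+n, cv2.cvtColor(f['pixels'],cv2.COLOR_RGB2BGR))
def ray(f,p):
    K,T=f['K'],np.array(f['pose']); d=T[:3,:3]@np.linalg.inv(K)@np.array([p[0],p[1],1.]); return T[:3,3],d/np.linalg.norm(d)
def onz(f,p,z): o,d=ray(f,p); return o+d*(z-o[2])/d[2]
def tri(obs):
    A=np.zeros((3,3));b=np.zeros(3)
    for f,p in obs:
        o,d=ray(f,p);P=np.eye(3)-np.outer(d,d);A+=P;b+=P@o
    x=np.linalg.solve(A,b); e=[np.linalg.norm((np.eye(3)-np.outer(ray(f,p)[1],ray(f,p)[1]))@(x-ray(f,p)[0])) for f,p in obs]
    return x,max(e)
def proj(f,X):
    T=np.linalg.inv(f['pose']); c=T[:3,:3]@np.array(X)+T[:3,3]; q=f['K']@c; return q[:2]/q[2]
E
python3 - <<'E'
from h import *
s=bot.observe(); print({k:np.round(v,3) for k,v in s.items()})
fs={n:bot.grab_frame(n) for n in('scene','top','wrist')}
for n,f in fs.items(): save(f,n+'0.png'); print(n,np.round(f['pose'],3).tolist(),f['K'][0,0])
for l in ['handle','hook','stand','forceps_grip','forceps','point_left','point_right','rest','sheet','dot_a','dot_b','fruit','phone','glue','eraser']:
    r={n:bot.spot_point(f,l)[:2] for n,f in fs.items()}
    print(l,{n:[(np.round(q['position'],1).tolist(),round(q['conf'],2)) for q in v] for n,v in r.items()})
    o=[(fs[n],r[n][0]['position']) for n in('scene','top') if r[n]]
    if len(o)==2: x,e=tri(o); print('    ',np.round(x,4),round(e,4))
E
```

```text
pics
{'clock': np.float64(0.0), 'qpos': array([ 1.117,  0.522, -0.036,  1.6  ,  0.021,  1.021, -0.113]), 'qd': array([ 0.001, -0.002,  0.001, -0.001,  0.   ,  0.001, -0.001]), 'joint_efforts': array([-0.0000e+00, -9.2712e+01,  1.9800e+00, -3.6995e+01,  1.8000e-02,
        8.0000e-03, -0.0000e+00]), 'position': array([ 0.234, -0.579,  0.231]), 'tool_rot': array([-3.14 ,  0.   ,  0.384]), 'force': array([ 0.836, -0.04 , -0.544]), 'moment': array([-0.023, -0.02 , -0.037]), 'finger_force': np.float64(0.0), 'grip_width': np.float64(0.085)}
scene [[0.591, 0.578, -0.563, 1.077], [0.807, -0.418, 0.417, -0.493], [0.006, -0.701, -0.713, 0.877], [0.0, 0.0, 0.0, 1.0]] 419.1944657462007
top [[0.001, -0.999, 0.053, 0.477], [-1.0, -0.002, -0.018, -0.048], [0.018, -0.053, -0.998, 1.173], [0.0, 0.0, 0.0, 1.0]] 374.9732072007819
wrist [[0.374, -0.879, -0.294, 0.308], [-0.927, -0.356, -0.117, -0.549], [-0.001, 0.316, -0.949, 0.374], [0.0, 0.0, 0.0, 1.0]] 310.435654922487
handle {'scene': [([334.2, 169.4], 0.75), ([300.5, 232.8], 0.71)], 'top': [([328.1, 212.5], 0.87), ([156.9, 183.0], 0.26)], 'wrist': 
[... 1201 characters left out ...]
3.1], 0.8), ([224.9, 171.2], 0.64)], 'wrist': []}
     [0.5744 0.0012 0.004 ] 0.0021
dot_b {'scene': [([295.6, 234.4], 0.75), ([298.7, 232.2], 0.75)], 'top': [([232.1, 173.1], 0.8), ([224.9, 171.2], 0.64)], 'wrist': []}
     [0.5744 0.0012 0.004 ] 0.0021
fruit {'scene': [], 'top': [], 'wrist': []}
phone {'scene': [([209.7, 312.7], 0.64)], 'top': [([252.5, 147.2], 0.71), ([327.6, 152.9], 0.57)], 'wrist': []}
     [ 0.6302 -0.1734 -0.0737] 0.1184
glue {'scene': [([127.8, 293.3], 0.57)], 'top': [([367.2, 200.8], 0.79)], 'wrist': []}
     [ 0.4861 -0.4264  0.0084] 0.0081
eraser {'scene': [([298.5, 268.4], 0.43)], 'top': [([252.4, 147.4], 0.39)], 'wrist': []}
     [ 0.6576 -0.0605 -0.0012] 0.0001
```

View pics/scene0.png

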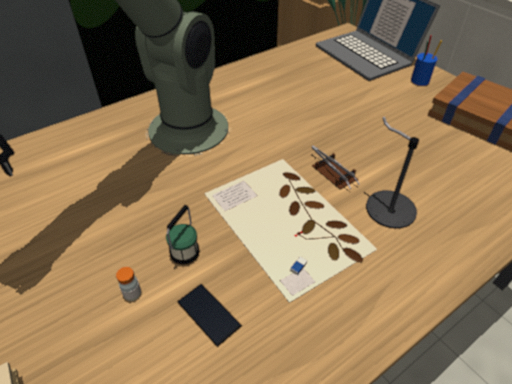

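View pics/top0.png

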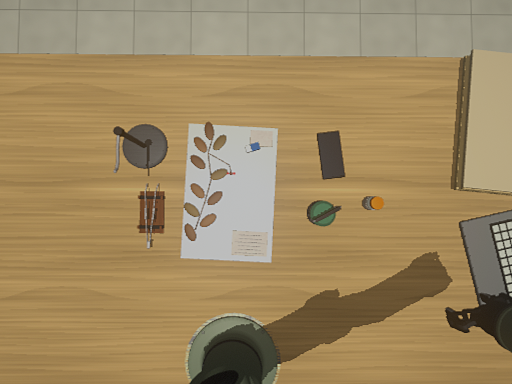

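Scene view: the lantern is at about (183,240) with its bar at (179,216), the stand foot at (391,209), and the forceps on their rest at (333,168). In the top view the bar is at (327,212), the hook arm runs from (118,131) to (117,170), the forceps lie at about (151,212), the fruit is at (231,173) and the eraser at (253,147). I'll work out the bar's position next.

```bash
cat >> h.py <<'E'
def toolshift(d):
    from scipy.spatial.transform import Rotation as R
    return R.from_euler('xyz',bot.observe()['tool_rot']).as_matrix().T@np.array(d)
E
python3 - <<'E'
from h import *
t=bot.grab_frame('top'); 
print('handle xy', onz(t,(328,212.5),.14), 'lantern', [ (q['position'],q['conf']) for q in bot.look_for(t,'handle')[:2]])
p=onz(t,(328,212.5),.14)
s=bot.observe(); print(s['position'], toolshift(p-s['position']))
c=t['pixels'][100:270,90:350]; c=cv2.resize(c,None,fx=3,fy=3,interpolation=cv2.INTER_CUBIC); cv2.imwrite('pics/topc.png',c[:,:,::-1])
E
```

```text
handle xy [ 0.45607131 -0.26771574  0.14      ] lantern [([323.3, 214.6], 0.78)]
[ 0.23399404 -0.57952654  0.23126423] [ 0.32267372 -0.2059727   0.09127087]
```

View pics/topc.png

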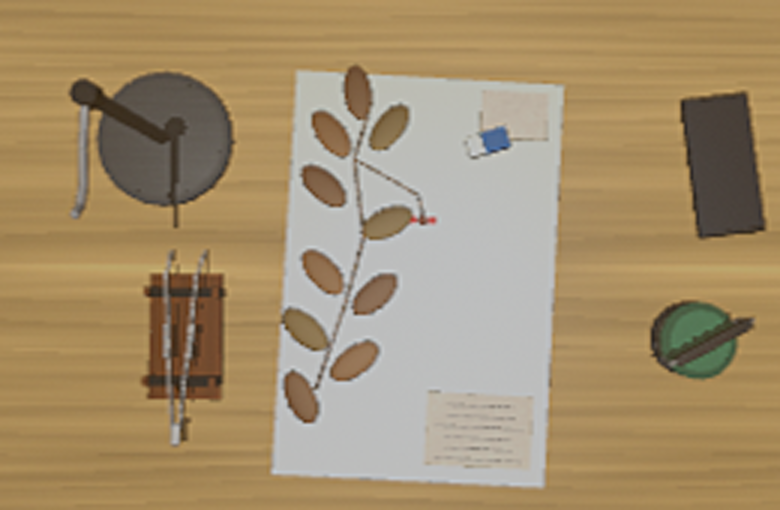

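Top crop: the bar runs from about (672,365) to (752,322), so handle x is about 28° in world, and the hook arm lies nearly along world x with its tip towards the robot. The forceps also point along +x. Next I'll move above the bar for a wrist view.

>>> {"method": "carry_out", "body": {
  "rows": [
    [[0.0323,-0.0206,-0.003,-7],[0.0645,-0.0412,-0.006,-14],[0.097,-0.062,-0.01,-21],[0.129,-0.082,-0.013,-28],[0.161,-0.103,-0.016,-35],[0.194,-0.124,-0.02,-42],[0.226,-0.144,-0.023,-49],[0.258,-0.165,-0.025,-56],[0.29,-0.185,-0.028,-63],[0.31,-0.198,-0.03,-70],[0.323,-0.206,-0.03,-77],[0.323,-0.206,-0.03,-84]]
  ]
}}

```text
clock: 3.5
position: [0.4585, -0.2643, 0.2617]
tool_rot: [3.14, -0.0, 1.86]
force: [0.4, 0.5, -0.1]
grip_width: 0.0854
finger_force: 0.0
```

>>> {"method": "carry_out", "body": {
  "rows": [
    [[0,0,0,-6],[0,0,0,-12],[0,0,0,-12],[0,0,0,-12]]
  ]
}}

```text
clock: 3.83
position: [0.4563, -0.2677, 0.2613]
tool_rot: [3.141, -0.0, 2.056]
force: [-0.5, 0.6, 0.0]
grip_width: 0.0854
finger_force: 0.0
```

```bash
cat > look.py <<'E'
from h import *
import sys
def spots(fs,labels,show=True):
    out={}
    for l in labels:
        r=[(n,f,q) for n,f in fs.items() for q in bot.spot_point(f,l)[:2]]
        print(l,[(n,np.round(q['position'],1).tolist(),round(q['conf'],2)) for n,f,q in r]); out[l]=r
    return out
E
python3 - <<'E'
from look import *
s=bot.observe(); print(s['clock'],s['position'],s['tool_rot'],s['qpos'].round(2))
fs={n:bot.grab_frame(n) for n in('wrist','scene','top')}
save(fs['wrist'],'w1.png'); r=spots(fs,['handle'])
f=fs['wrist']; print(f['pose'].round(3).tolist())
for n,ff,q in r['handle']: print(n,onz(ff,q['position'],.14))
g=bot.regions_of(f,'handle')[:1]
for x in g:
    ys,xs=np.nonzero(x['region']); print(x['conf'],xs.min(),xs.max(),ys.min(),ys.max())
E
```

```text
3.8333 [ 0.45629056 -0.26773148  0.26129072] [ 3.14149946e+00 -1.27211904e-04  2.05566133e+00] [ 0.82  0.37 -0.52  1.8   0.21  1.03  0.7 ]
handle [('wrist', [256.7, 184.5], 0.95), ('wrist', [360.7, 239.3], 0.42), ('scene', [176.4, 217.5], 0.96), ('scene', [311.9, 148.9], 0.6), ('top', [331.2, 213.1], 0.91)]
[[0.885, 0.442, 0.147, 0.417], [0.466, -0.839, -0.279, -0.196], [-0.0, 0.316, -0.949, 0.404], [0.0, 0.0, 0.0, 1.0]]
wrist [ 0.44840223 -0.26790914  0.14      ]
wrist [ 0.55986159 -0.2700314   0.14      ]
scene [ 0.45106178 -0.2693075   0.14      ]
scene [0.44778012 0.14932193 0.14      ]
top [ 0.4544278  -0.27655933  0.14      ]
0.91 227 295 123 225
```

View pics/w1.png

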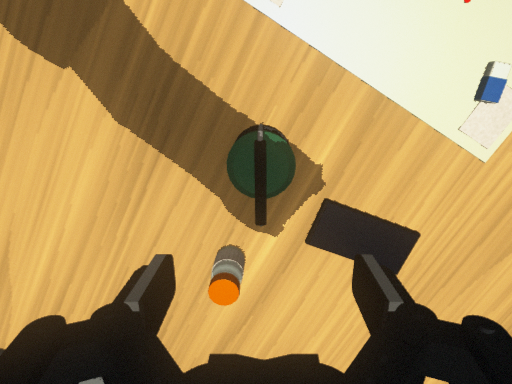

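Wrist view: the bar is vertical in the picture from about (260,139) to (261,224), with the lantern cap at (262,162). That puts it aligned with tool x.

```bash
python3 - <<'E'
from h import *
f=bot.grab_frame('wrist')
im=f['pixels'].astype(int); 
for r in (145,165,185,205,218):
    row=im[r,240:285].sum(1); k=np.nonzero(row<90)[0]+240; print(r,k.min() if len(k) else None,k.max() if len(k) else None)
col=im[110:240,260].sum(1); k=np.nonzero(col<90)[0]+110; print('col',k.min(),k.max())
a=onz(f,(260,140),.146);b=onz(f,(261,224),.146); d=b-a
print(a,b,np.linalg.norm(d),np.degrees(np.arctan2(d[1],d[0])),(a+b)/2)
s=bot.observe(); R=toolshift
for c in ((a+b)/2,): print('shift',toolshift(c-s['position']))
E
```

```text
145 255 264
165 254 265
185 255 264
205 255 263
218 None None
col 142 212
[ 0.43244988 -0.23076254  0.146     ] [ 0.46849781 -0.29734672  0.146     ] 0.075715949712092 -61.56938577563861 [ 0.45047384 -0.26405463  0.146     ]
shift [ 0.00588168 -0.00359808  0.11531536]
```

>>> {"method": "carry_out", "body": {
  "rows": [
    [[-0.009,-0.002,0.02,0],[-0.018,-0.0036,0.05,0],[-0.018,-0.0036,0.08,0],[-0.018,-0.0036,0.105,0],[-0.018,-0.0036,0.125,0],[-0.018,-0.0036,0.137,0],[-0.018,-0.0036,0.137,0],[-0.018,-0.0036,0.137,0]]
  ]
}}

```text
clock: 4.9
position: [0.4618, -0.2851, 0.1246]
tool_rot: [-3.142, -0.0, 2.059]
force: [1.0, 0.2, 0.4]
grip_width: 0.0854
finger_force: 0.0
```

>>> {"method": "carry_out", "body": {
  "rows": [
    [[0,0,0,0],[0,0,0,0],[0,0,0,0],[0,0,0,0],[0,0,0,0],[0,0,0,0],[0,0,0,0],[0,0,0,0],[0,0,0,0],[0,0,0,0],[0,0,0,0],[0,0,0,0]]
  ],
  "grip": 0.0,
  "grip_force": 80
}}

```text
clock: 5.9
position: [0.4621, -0.2852, 0.1246]
tool_rot: [3.141, 0.001, 2.059]
force: [2.0, 1.3, 5.4]
grip_width: 0.0084
finger_force: 79.0
```

>>> {"method": "carry_out", "body": {
  "rows": [
    [[0,0,-0.005,0],[0,0,-0.012,0],[0,0,-0.02,0],[0,0,-0.03,0],[0,0,-0.04,0],[0,0,-0.04,0],[0,0,-0.04,0]]
  ]
}}

```text
clock: 6.48
position: [0.4619, -0.2854, 0.165]
tool_rot: [3.141, 0.001, 2.059]
force: [0.3, -0.5, -2.5]
grip_width: 0.0082
finger_force: 78.3
```

```bash
python3 - <<'E'
from look import *
s=bot.observe(); print(s['clock'],s['position'],s['tool_rot'],s['qpos'].round(2),s['force'],s['moment'],s['grip_width'])
fs={n:bot.grab_frame(n) for n in('scene','top','wrist')}
f=fs['scene']; save(f,'s2.png'); a=f['pixels'][150:310,90:250]; b=fs['wrist']['pixels'][100:384,100:420]
a=cv2.resize(a,(400,400)); b=cv2.resize(b,(400,355)); b=np.vstack([b,np.zeros((45,400,3),np.uint8)])
cv2.imwrite('pics/g2.png',np.hstack([a,b])[:,:,::-1])
r=spots({'scene':fs['scene'],'top':fs['top']},['hook','stand'])
for l in ('hook','stand'):
    print(l,tri([(ff,[q for m,_,q in r[l] if m==n][0]['position']) for n,ff in fs.items() if n!='wrist' and [1 for m,_,_ in r[l] if m==n]]))
E
```

```text
6.4833 [ 0.46185172 -0.28543396  0.16502676] [3.14106739e+00 1.18424725e-03 2.05901319e+00] [ 0.79  0.51 -0.47  1.86  0.31  0.84  0.65] [ 0.3191151  -0.51740771 -2.51958078] [-0.03383609 -0.01603464  0.03785434] 0.008151957291873005
hook [('scene', [393.5, 126.9], 0.97), ('top', [117.5, 159.2], 0.65), ('top', [231.3, 170.7], 0.28)]
stand [('scene', [370.5, 191.4], 0.89), ('scene', [337.3, 170.4], 0.21), ('top', [147.4, 167.8], 0.75)]
hook (array([0.59089984, 0.27742474, 0.2448635 ]), np.float64(0.0024083141855771577))
stand (array([0.58974134, 0.26107934, 0.02434354]), np.float64(0.000170989608528474))
```

View pics/g2.png

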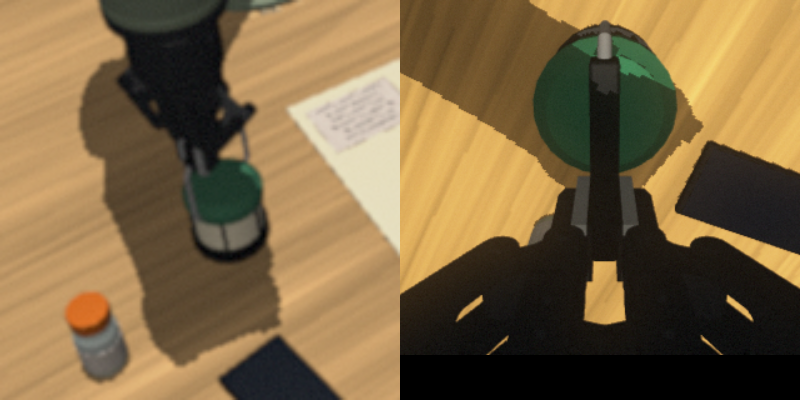

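Lifted: the lantern hangs level, the pads hold the near half of the bar, and the glue and phone haven't moved. Next I'll refine the hook position.

```bash
python3 - <<'E'
from h import *
f=bot.grab_frame('top'); g=bot.grab_frame('scene')
im=f['pixels'][120:185,90:175]
g1=g['pixels'][100:240,340:440]
for ff in (f,g):
    m=bot.regions_of(ff,'stand'); 
    for q in m[:1]: ys,xs=np.nonzero(q['region']); print(q['conf'],xs.min(),xs.max(),ys.min(),ys.max())
a=cv2.resize(im,None,fx=5.5,fy=5.5,interpolation=cv2.INTER_CUBIC); b=cv2.resize(g1,None,fx=3.2,fy=3.2,interpolation=cv2.INTER_CUBIC)
H=max(a.shape[0],b.shape[0]); P=lambda x: np.vstack([x,np.zeros((H-x.shape[0],x.shape[1],3),np.uint8)])
o=np.hstack([P(a),P(b)]); print(o.shape); cv2.imwrite('pics/hook.png',o[:,:,::-1])
pt=onz(f,(118.3,131),.25); pc=onz(f,(145.3,146.3),.014); tip=onz(f,(115.5,171.7),.256); mid=onz(f,(117,163),.242)
print(pt,pc,tip,mid)
E
```

```text
0.81 113 167 124 173
0.98 366 418 118 227
(448, 788, 3)
[0.65852252 0.27321871 0.25      ] [0.65742635 0.2712886  0.014     ] [0.5572335  0.27586417 0.256     ] [0.58008451 0.27756516 0.242     ]
```

View pics/hook.png

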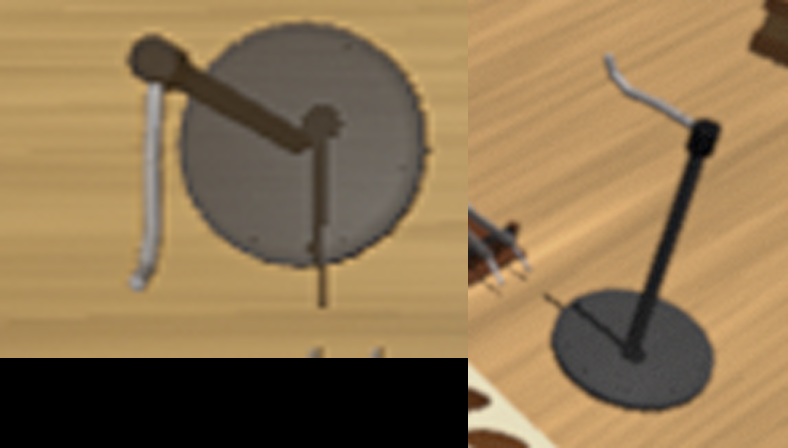

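Hook crop: the post foot is at (320,125), the collar at (155,58), and the arm runs straight down to about (152,230), ending in a tip at (138,283). The hook low point is therefore near (0.584, 0.275), with yaw about -1.5°.

>>> {"method": "carry_out", "body": {
  "rows": [
    [[0.004,0.003,-0.01,0],[0.013,0.009,-0.025,0],[0.03,0.021,-0.045,0],[0.053,0.037,-0.065,0],[0.08,0.055,-0.08,0],[0.107,0.074,-0.09,0],[0.134,0.092,-0.0965,0],[0.16,0.11,-0.0965,0],[0.187,0.129,-0.0965,0],[0.214,0.148,-0.0965,0],[0.24,0.166,-0.0965,0],[0.267,0.184,-0.0965,0]]
  ]
}}

```text
clock: 8.03
position: [0.4986, 0.0388, 0.2617]
tool_rot: [3.141, 0.001, 2.059]
force: [0.9, -0.3, -2.1]
grip_width: 0.0081
finger_force: 78.3
```

>>> {"method": "carry_out", "body": {
  "rows": [
    [[0.026,0.018,0,2],[0.052,0.036,0,5],[0.076,0.053,0,9],[0.1,0.069,0,13],[0.122,0.084,0,17],[0.142,0.098,0,21],[0.158,0.109,0,24],[0.17,0.118,0,27],[0.178,0.123,0,29],[0.178,0.123,0,29.7],[0.178,0.123,0,29.7],[0.178,0.123,0,29.7]]
  ]
}}

```text
clock: 9.03
position: [0.5238, 0.2511, 0.2611]
tool_rot: [3.141, 0.0, 1.542]
force: [0.4, 0.0, -2.4]
grip_width: 0.0079
finger_force: 78.3
```

```bash
python3 - <<'E'
from look import *
s=bot.observe(); print(s['clock'],s['position'],s['tool_rot'],s['qpos'].round(2),s['force'],s['grip_width'])
fs={n:bot.grab_frame(n) for n in('scene','top','wrist')}
a=cv2.resize(fs['scene']['pixels'][70:250,300:460],None,fx=2.4,fy=2.4,interpolation=cv2.INTER_CUBIC); b=fs['wrist']['pixels']
b=cv2.resize(b,None,fx=.8,fy=.8); H=432;b=np.vstack([b,np.zeros((H-b.shape[0],b.shape[1],3),np.uint8)])
o=np.hstack([a,b]);print(o.shape);cv2.imwrite('pics/pre.png',o[:,:,::-1])
r=spots(fs,['hook','handle'])
w=fs['wrist']; print('hook predicted in wrist',proj(w,[.584,.2745,.24]), 'tip',proj(w,[.556,.276,.256]),'post',proj(w,[.658,.272,.25]),'bar',proj(w,[.524,.276,.277]))
for n,f,q in r['hook']: print(n,onz(f,q['position'],.24))
E
```

```text
9.0333 [0.52381538 0.25109908 0.26110746] [3.14147845e+00 4.76147523e-04 1.54166247e+00] [-0.16  0.47 -0.55  1.67  0.27  1.09 -0.81] [ 0.37254592  0.03144147 -2.43810346] 0.007851623992686603
(432, 794, 3)
hook [('scene', [390.8, 128.7], 0.61), ('scene', [371.9, 194.5], 0.6), ('top', [118.0, 159.9], 0.78), ('top', [149.6, 210.4], 0.63), ('wrist', [371.7, 190.2], 0.76)]
handle [('scene', [374.9, 105.5], 0.83), ('top', [115.1, 184.9], 0.89), ('wrist', [265.0, 231.1], 0.79)]
hook predicted in wrist [371.96783346 196.88137556] tip [327.42632487 205.81914066] post [518.50692863 203.50607969] bar [264.69256833 224.36208377]
scene [0.58925711 0.27467842 0.24      ]
scene [0.7212265  0.06611924 0.24      ]
top [0.58804743 0.27595607 0.24      ]
top [0.46295908 0.1958392  0.24      ]
wrist [0.58353615 0.2784272  0.24      ]
```

View pics/pre.png

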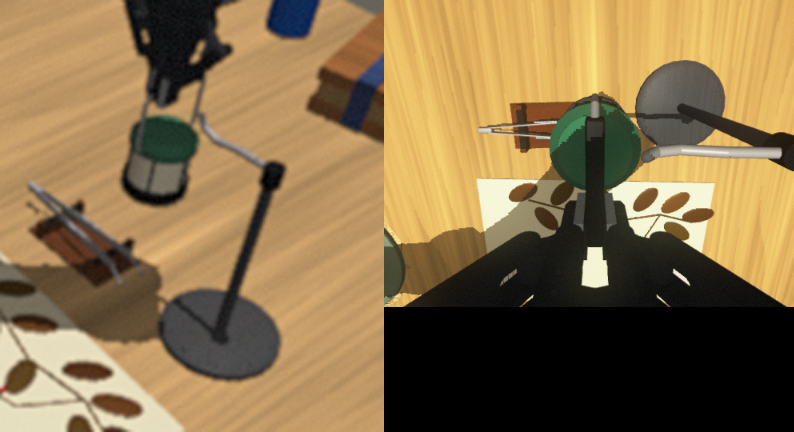

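Pre-hook view: in the wrist half, the hook tip at (648,156) lies level with the bar's middle and to its right. In the scene half, the bar is above the tip height. I'll shift +x over the hook, then lower.

>>> {"method": "carry_out", "body": {
  "rows": [
    [[0.002,0.004,0,0],[0.004,0.012,0,0],[0.0048,0.021,0,0],[0.0048,0.031,0,0],[0.0048,0.041,0,0],[0.0048,0.05,0,0],[0.0048,0.057,0,0],[0.0048,0.061,0,0],[0.0048,0.061,0.003,0],[0.0048,0.061,0.01,0],[0.0048,0.061,0.018,0],[0.0048,0.061,0.018,0]]
  ]
}}

```text
clock: 10.48
position: [0.584, 0.2545, 0.2408]
tool_rot: [-3.139, 0.001, 1.541]
force: [0.5, -1.0, -2.6]
grip_width: 0.0086
finger_force: 78.3
```

```bash
python3 - <<'E'
from look import *
s=bot.observe(); print(s['clock'],s['position'],s['tool_rot'],s['force'],s['grip_width'])
fs={n:bot.grab_frame(n) for n in('scene','wrist')}
a=cv2.resize(fs['scene']['pixels'][70:215,330:460],None,fx=3,fy=3,interpolation=cv2.INTER_CUBIC); b=fs['wrist']['pixels'][60:345,160:420]
b=cv2.resize(b,None,fx=1.52,fy=1.52)[:435]; H=435;b=np.vstack([b,np.zeros((H-b.shape[0],b.shape[1],3),np.uint8)])
o=np.hstack([a,b]);print(o.shape);cv2.imwrite('pics/on.png',o[:,:,::-1])
E
```

```text
10.4833 [0.58403563 0.25446658 0.24081597] [-3.13938207e+00  1.20619370e-03  1.54135821e+00] [ 0.50899199 -0.98163611 -2.57367065] 0.008608419591885288
(435, 785, 3)
```

View pics/on.png

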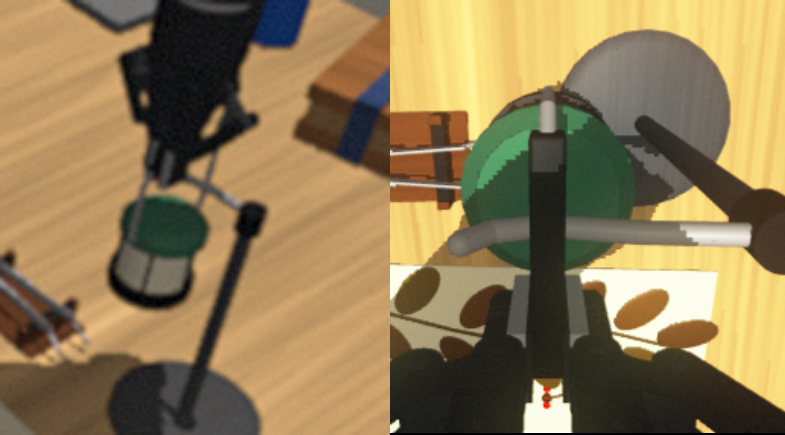

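Wrist half: the hook rod at row 232 passes under the bar, clear of the pads, which start at row 278. The bar sits in the hook's low part, so I'll lower it gently.

>>> {"method": "carry_out", "body": {
  "rows": [
    [[0,0.002,0.002,0],[0,0.002,0.005,0],[0,0.002,0.008,0],[0,0.002,0.009,0],[0,0.002,0.009,0]]
  ]
}}

```text
clock: 11.0
position: [0.5869, 0.2547, 0.2334]
tool_rot: [-3.141, 0.0, 1.541]
force: [-0.5, -0.3, -2.6]
grip_width: 0.0082
finger_force: 78.3
```

>>> {"method": "carry_out", "body": {
  "rows": [
    [[0,0,0.0005,0],[0,0,0.001,0],[0,0,0.0015,0],[0,0,0.0015,0]]
  ]
}}

```text
clock: 11.33
position: [0.587, 0.2548, 0.2323]
tool_rot: [-3.142, -0.0, 1.541]
force: [0.9, 1.5, -2.7]
grip_width: 0.008
finger_force: 78.3
```

>>> {"method": "carry_out", "body": {
  "rows": [
    [[0,0,0.0005,0],[0,0,0.001,0],[0,0,0.0015,0],[0,0,0.0015,0]]
  ]
}}

```text
clock: 11.67
position: [0.5872, 0.2549, 0.2313]
tool_rot: [3.141, -0.0, 1.541]
force: [-1.7, -2.3, 6.0]
grip_width: 0.0085
finger_force: 79.5
```

>>> {"method": "carry_out", "body": {
  "rows": [
    [[0,0,0,0],[0,0,0,0],[0,0,0,0],[0,0,0,0],[0,0,0,0],[0,0,0,0],[0,0,-0.005,0],[0,0,-0.015,0],[0,0,-0.03,0],[0,0,-0.05,0],[0,0,-0.07,0],[0,0,-0.07,0]]
  ],
  "grip": 0.035,
  "grip_force": 20
}}

```text
clock: 12.67
position: [0.5881, 0.2557, 0.3057]
tool_rot: [3.137, -0.003, 1.541]
force: [0.4, 0.5, 1.2]
grip_width: 0.035
finger_force: 0.0
```

```bash
python3 - <<'E'
from look import *
s=bot.observe(); print(s['clock'],s['position'],s['tool_rot'],s['force'],s['grip_width'])
fs={n:bot.grab_frame(n) for n in('scene','wrist','top')}
a=cv2.resize(fs['scene']['pixels'][80:225,330:460],None,fx=3,fy=3,interpolation=cv2.INTER_CUBIC); b=fs['wrist']['pixels'][60:345,160:420]
b=cv2.resize(b,None,fx=1.52,fy=1.52)[:435]; H=435;b=np.vstack([b,np.zeros((H-b.shape[0],b.shape[1],3),np.uint8)])
o=np.hstack([a,b]);cv2.imwrite('pics/hung.png',o[:,:,::-1])
r=spots(fs,['forceps_grip','point_left','point_right','forceps','rest'])
E
```

```text
12.6667 [0.58809167 0.25567218 0.30568864] [ 3.13667973e+00 -2.74545866e-03  1.54080502e+00] [0.35042967 0.53699048 1.23707035] 0.03504781568453691
forceps_grip [('scene', [336.5, 164.2], 0.5), ('wrist', [159.5, 157.2], 0.66), ('wrist', [262.3, 185.2], 0.36), ('top', [148.1, 213.3], 0.47)]
point_left [('scene', [358.8, 181.4], 0.53), ('scene', [336.0, 173.5], 0.44), ('wrist', [231.9, 146.3], 0.58), ('top', [147.0, 180.9], 0.5)]
point_right [('scene', [348.5, 188.0], 0.62), ('wrist', [230.8, 168.0], 0.82), ('top', [159.3, 181.3], 0.51)]
forceps [('scene', [312.8, 147.9], 0.59), ('wrist', [95.7, 158.6], 0.55), ('top', [229.6, 190.2], 0.3)]
rest [('scene', [334.7, 167.7], 0.63), ('wrist', [169.8, 155.6], 0.56), ('top', [151.3, 211.5], 0.88)]
```

View pics/hung.png

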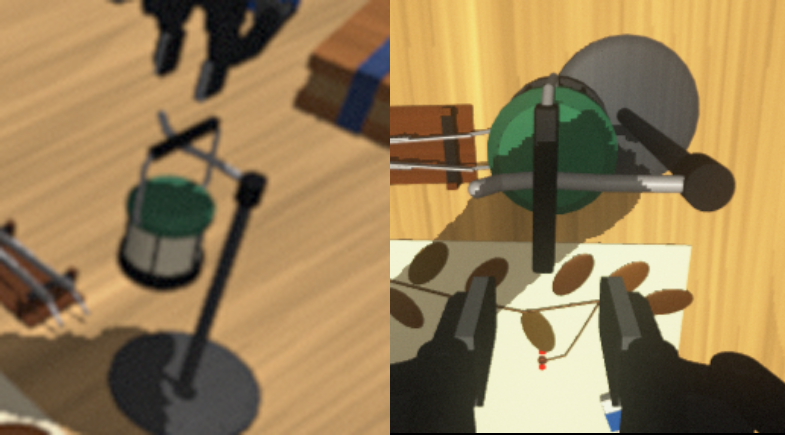

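Hung view: the bar rests across the rod, with the rod crossing at (543,182), and the lantern hangs free with the fingers clear. I'll move over the forceps with the tool at yaw 180°, so the camera stays on the robot side.

>>> {"method": "carry_out", "body": {
  "rows": [
    [[0,-0.006,-0.01,-2],[-0.002,-0.02,-0.01,-7],[-0.004,-0.04,-0.01,-14],[-0.008,-0.06,-0.01,-21],[-0.012,-0.08,-0.01,-28],[-0.016,-0.1,-0.01,-35],[-0.0168,-0.115,0,-42],[-0.0168,-0.125,0.02,-49],[-0.0168,-0.125,0.045,-56],[-0.0168,-0.125,0.07,-63],[-0.0168,-0.125,0.095,-70],[-0.0168,-0.125,0.11,-77]]
  ],
  "grip": 0.06
}}

```text
clock: 14.57
position: [0.461, 0.2412, 0.1888]
tool_rot: [-3.141, -0.001, 2.891]
force: [-0.5, -0.4, -0.9]
grip_width: 0.0597
finger_force: 0.0
```

>>> {"method": "carry_out", "body": {
  "rows": [
    [[0,0,0.005,-7],[0,0,0.01,-13],[0,0,0.01,-15],[0,0,0.01,-15],[0,0,0.01,-15]]
  ]
}}

```text
clock: 14.98
position: [0.4617, 0.2417, 0.1809]
tool_rot: [3.141, 0.0, -3.139]
force: [-0.6, 0.5, -0.4]
grip_width: 0.0604
finger_force: 0.0
```

```bash
python3 - <<'E'
from look import *
s=bot.observe(); print(s['clock'],s['position'],s['tool_rot'],s['force'],s['grip_width'],s['qpos'].round(2))
fs={n:bot.grab_frame(n) for n in('wrist','top')}
L=['forceps_grip','point_left','point_right','forceps','rest']
Z=[.029,.0125,.0125,.029,.0]
r=spots(fs,L)
for l,z in zip(L,Z):
    for n,f,q in r[l]: print(l,n,onz(f,q['position'],z).round(4))
np.savez('w3.npz',**fs['wrist'])
m=bot.regions_of(fs['wrist'],'forceps')
for q in m[:2]:
    ys,xs=np.nonzero(q['region']); print(q['conf'],q['position'],xs.min(),xs.max(),ys.min(),ys.max())
    for rr in range(ys.min(),ys.max(),12): k=xs[ys==rr]; print(rr,k.min(),k.max(),len(k), end='; ')
E
```

```text
14.9833 [0.46169268 0.24169797 0.18087224] [ 3.14139841e+00  2.95763052e-06 -3.13850298e+00] [-0.63773698  0.53510544 -0.3521084 ] 0.060447066898323264 [ 0.04  0.55 -0.88  1.89  0.52  0.94  0.5 ]
forceps_grip [('wrist', [272.3, 164.1], 0.81), ('top', [152.0, 213.1], 0.62)]
point_left [('wrist', [285.0, 246.1], 0.61), ('top', [149.0, 181.1], 0.46), ('top', [144.3, 168.0], 0.42)]
point_right [('wrist', [255.9, 246.7], 0.95), ('top', [366.1, 201.5], 0.64), ('top', [158.2, 184.6], 0.45)]
forceps [('wrist', [278.7, 69.1], 0.84)]
rest [('wrist', [275.7, 167.0], 0.56), ('top', [153.8, 212.8], 0.68)]
forceps_grip wrist [0.4459 0.2506 0.029 ]
forceps_grip top [0.4515 0.2436 0.029 ]
point_left wrist [0.5432 0.2664 0.0125]
point_left top [0.5496 0.2585 0.0125]
point_left top [0.5901 0.2737 0.0125]
point_right wrist [0.5441 0.2339 0.0125]
point_right top [ 0.4876 -0.4141  0.0125]
point_right top [0.5389 0.2301 0.0125]
forceps wrist [0.3604 0.2552 0.029 ]
rest wrist [0.4557 0.2551 0.    ]
rest top [0.4518 0.2454 0.    ]
0.61 [272.4, 302.7] 236 332 276 357
276 280 305 26; 288 254 323 70; 300 243 327 85; 312 238 331 85; 324 236 275 40; 336 237 265 29; 348 243 263 21;
```

>>> {"method": "carry_out", "body": {
  "rows": [
    [[0.003,0.002,0.01,0],[0.006,0.004,0.03,0],[0.011,0.008,0.055,0],[0.011,0.008,0.075,0],[0.011,0.008,0.085,0],[0.011,0.008,0.085,0],[0.011,0.008,0.085,0]]
  ]
}}

```text
clock: 16.22
position: [0.4504, 0.2499, 0.0958]
tool_rot: [3.142, -0.001, -3.136]
force: [0.0, 0.5, -0.3]
grip_width: 0.0598
finger_force: 0.0
```

```bash
python3 - <<'E'
from look import *
s=bot.observe(); print(s['clock'],s['position'],s['tool_rot'],s['force'],s['grip_width'])
fs={n:bot.grab_frame(n) for n in('wrist','scene')}
L=['forceps_grip','point_left','point_right','forceps']
Z=[.029,.0125,.0125,.029,.0]
r=spots(fs,L)
for l,z in zip(L,Z):
    for n,f,q in r[l]: print(l,n,onz(f,q['position'],z).round(4))
w=fs['wrist']; save(w,'w4.png')
print('tcp projects',proj(w,s['position']), 'grip axis at z=.034', proj(w,[s['position'][0],s['position'][1],.034]))
g=cv2.cvtColor(w['pixels'],cv2.COLOR_RGB2HSV)
for row in (70,100,130,160,175,190,220,250):
    X=w['pixels'][row].astype(int); hs=g[row]
    k=np.nonzero((hs[:,1]<50)&(hs[:,2]>70))[0]; k=k[(k>190)&(k<340)]
    print(row,[ (int(a[0]),int(a[-1])) for a in np.split(k,np.nonzero(np.diff(k)>2)[0]+1) if len(a)>2])
E
```

```text
16.2167 [0.4503762  0.24989783 0.09584704] [ 3.14156521e+00 -6.41043262e-04 -3.13631875e+00] [ 0.04528048  0.54860942 -0.3193899 ] 0.059842534399727726
forceps_grip [('wrist', [268.6, 208.2], 0.86), ('scene', [333.1, 163.8], 0.73)]
point_left [('wrist', [283.8, 300.2], 0.59), ('scene', [357.4, 184.7], 0.6)]
point_right [('wrist', [243.7, 301.1], 0.65), ('wrist', [16.0, 324.1], 0.41), ('scene', [347.5, 188.6], 0.6), ('scene', [296.4, 229.8], 0.2)]
forceps [('wrist', [271.2, 78.6], 0.62), ('scene', [314.6, 149.3], 0.52)]
forceps_grip wrist [0.4478 0.2538 0.029 ]
forceps_grip scene [0.4439 0.2518 0.029 ]
point_left wrist [0.5392 0.2682 0.0125]
point_left scene [0.5412 0.2609 0.0125]
point_right wrist [0.5403 0.2335 0.0125]
point_right wrist [0.5658 0.0302 0.0125]
point_right scene [0.5357 0.2257 0.0125]
point_right scene [0.5674 0.0063 0.0125]
forceps wrist [0.36   0.2545 0.029 ]
forceps scene [0.3595 0.2516 0.029 ]
tcp projects [263.1091823  258.52694121] grip axis at z=.034 [263.13552649 214.05684883]
70 [(266, 277)]
100 [(277, 279)]
130 [(278, 280)]
160 []
175 [(279, 281)]
190 [(249, 255), (280, 286)]
220 [(248, 252), (281, 286)]
250 []
```

>>> {"method": "carry_out", "body": {
  "rows": [
    [[0.001,0.002,0.005,1],[0.002,0.0037,0.02,1.6],[0.002,0.0037,0.035,1.6],[0.002,0.0037,0.05,1.6],[0.002,0.0037,0.062,1.6],[0.002,0.0037,0.072,1.6],[0.002,0.0037,0.077,1.6],[0.002,0.0037,0.079,1.6],[0.002,0.0037,0.079,1.6],[0.002,0.0037,0.079,1.6]]
  ]
}}

```text
clock: 17.55
position: [0.4487, 0.2535, 0.0172]
tool_rot: [3.141, 0.0, 3.119]
force: [0.3, 1.0, 0.4]
grip_width: 0.0599
finger_force: 0.0
```

>>> {"method": "carry_out", "body": {
  "rows": [
    [[0,0,0,0],[0,0,0,0],[0,0,0,0],[0,0,0,0],[0,0,0,0],[0,0,0,0],[0,0,0,0],[0,0,0,0]]
  ],
  "grip": 0.0255,
  "grip_force": 20
}}

```text
clock: 18.22
position: [0.4488, 0.2535, 0.0173]
tool_rot: [3.141, 0.001, 3.119]
force: [-0.2, -0.3, 7.0]
grip_width: 0.0252
finger_force: 5.4
```

```bash
python3 - <<'E'
from look import *
s=bot.observe(); print(s['clock'],s['position'],s['tool_rot'],s['force'],s['moment'],s['grip_width'],s['finger_force'])
fs={n:bot.grab_frame(n) for n in('wrist',)}
L=['forceps_grip','point_left','point_right','forceps']
Z=[.029,.0125,.0125,.029,.0]
r=spots(fs,L)
for l,z in zip(L,Z):
    for n,f,q in r[l]: print(l,n,onz(f,q['position'],z).round(4))
save(fs['wrist'],'w5.png')
E
```

```text
18.2167 [0.44883729 0.25350558 0.01728344] [3.14123182e+00 7.90742169e-04 3.11861283e+00] [-0.15116951 -0.3079238   6.98434678] [-0.14559074 -0.03764173  0.03064536] 0.02521793493334228 5.373154431581497
forceps_grip []
point_left []
point_right []
forceps [('wrist', [260.4, 72.7], 0.87)]
forceps wrist [0.3592 0.2545 0.029 ]
```

>>> {"method": "carry_out", "body": {
  "rows": [
    [[0,0,-0.001,0],[0,0,-0.003,0],[0,0,-0.007,0],[0,0,-0.012,0],[0,0,-0.018,0],[0,0,-0.025,0],[0,0,-0.031,0],[0,0,-0.035,0],[0,0,-0.035,0],[0,0,-0.035,0]]
  ]
}}

```text
clock: 19.3
position: [0.4486, 0.2533, 0.052]
tool_rot: [3.141, 0.0, 3.118]
force: [-0.2, 0.1, 0.2]
grip_width: 0.0256
finger_force: 3.5
```

```bash
python3 - <<'E'
from look import *
s=bot.observe(); print(s['clock'],s['position'],s['tool_rot'],s['force'],s['moment'],s['grip_width'],s['finger_force'])
fs={n:bot.grab_frame(n) for n in('wrist','scene','top')}
L=['forceps_grip','point_left','point_right','forceps']
dz=.035
Z=[.029+dz,.0125+dz,.0125+dz,.029+dz,.0]
r=spots(fs,L)
for l,z in zip(L,Z):
    for n,f,q in r[l]: print(l,n,onz(f,q['position'],z).round(4))
    o=[]
    for n,f,q in r[l]:
        if n not in [x[0] for x in o] and q['conf']>.4: o.append((n,f,q['position']))
    if len(o)>1: print('   tri',tri([(f,p) for _,f,p in o]))
save(fs['wrist'],'w6.png');save(fs['scene'],'s6.png')
t=proj(fs['wrist'],[.54,.25,.0475]); print(t)
E
```

```text
19.3 [0.44864971 0.25327867 0.051978  ] [3.14145891e+00 3.16936169e-04 3.11846889e+00] [-0.18673014  0.12569669  0.1810748 ] [-0.00248392  0.01774308  0.00158391] 0.025562943071060593 3.5212386399507523
forceps_grip [('scene', [334.7, 155.0], 0.46)]
point_left [('scene', [361.8, 172.6], 0.5), ('top', [225.9, 173.4], 0.69), ('top', [144.8, 179.7], 0.59)]
point_right [('scene', [295.3, 236.7], 0.75), ('scene', [361.7, 173.5], 0.69), ('top', [157.1, 184.2], 0.39)]
forceps [('wrist', [261.2, 70.4], 0.56), ('scene', [314.0, 138.4], 0.72)]
forceps_grip scene [0.444 0.252 0.064]
point_left scene [0.5347 0.2769 0.0475]
point_left top [0.5712 0.0196 0.0475]
point_left top [0.5516 0.2619 0.0475]
   tri (array([0.60860199, 0.05334321, 0.23351929]), np.float64(0.06901766059353481))
point_right scene [ 0.6035 -0.0304  0.0475]
point_right scene [0.5373 0.2739 0.0475]
point_right top [0.5382 0.225  0.0475]
forceps wrist [0.3583 0.2546 0.064 ]
forceps scene [0.3483 0.2544 0.064 ]
   tri (array([0.35577258, 0.25212543, 0.06902109]), np.float64(0.0037583875856375426))
[261.29974172 383.39531533]
```

>>> {"method": "carry_out", "body": {
  "rows": [
    [[0,-0.006,0,0],[0,-0.018,0,0],[-0.002,-0.038,0,0],[-0.006,-0.064,-0.002,0],[-0.011,-0.092,-0.008,0],[-0.017,-0.122,-0.018,0],[-0.023,-0.152,-0.03,0],[-0.029,-0.182,-0.04,0],[-0.034,-0.21,-0.048,0],[-0.039,-0.234,-0.05,0],[-0.039,-0.248,-0.05,0],[-0.039,-0.252,-0.05,0]]
  ]
}}

```text
clock: 21.05
position: [0.4812, -0.0035, 0.1017]
tool_rot: [-3.14, -0.0, 3.114]
force: [0.3, -0.3, -1.3]
grip_width: 0.0256
finger_force: 3.5
```

>>> {"method": "carry_out", "body": {
  "rows": [
    [[0,0,0,0],[0,0,0,0],[0,0,0,0]]
  ]
}}

```text
clock: 21.3
position: [0.4815, 0.0015, 0.1018]
tool_rot: [3.141, -0.0, 3.12]
force: [-0.4, -0.1, -0.2]
grip_width: 0.0255
finger_force: 3.5
```

```bash
python3 - <<'E'
from look import *
s=bot.observe(); print(s['clock'],s['position'],s['tool_rot'],s['force'],s['moment'],s['grip_width'],s['finger_force'])
fs={n:bot.grab_frame(n) for n in('wrist','scene','top')}
for n in fs: save(fs[n],n+'7.png')
def blobs(f,box,tag):
    h=cv2.cvtColor(f['pixels'],cv2.COLOR_RGB2HSV).astype(int)
    m=(((h[...,0]<8)|(h[...,0]>172))&(h[...,1]>140)&(h[...,2]>110)).astype(np.uint8)
    n,_,st,c=cv2.connectedComponentsWithStats(m)
    for i in range(1,n):
        if st[i,4]>=3: print(tag,'red',c[i].round(1),st[i].tolist(),onz(f,c[i],.002).round(4))
for n in fs: blobs(fs[n],None,n)
r=spots(fs,['point_left','point_right','forceps','fruit','dot_a','sheet'])
for l,z in (('point_left',None),('point_right',None),('forceps',None)):
    o={n:(f,q['position']) for n,f,q in reversed(r[l]) if n!='wrist'}
    if len(o)>1: x,e=tri(list(o.values())); print(l,x.round(4),round(e,4))
w=fs['wrist']; P=s['position']
fwd=np.array([np.cos(s['tool_rot'][2]+np.pi),np.sin(s['tool_rot'][2]+np.pi),0]); tip=P+.092*fwd; tip[2]=P[2]-.005
print('tip model',tip,[ (n,proj(f,tip).round(1)) for n,f in fs.items()])
for l in ('sheet',):
  for n,f,q in r[l]: print(l,n,onz(f,q['position'],0).round(4))
# sheet yaw from top image
h=cv2.cvtColor(fs['top']['pixels'],cv2.COLOR_RGB2HSV); m=((h[...,1]<40)&(h[...,2]>150)).astype(np.uint8); m[:, :170]=0;m[:,290:]=0;m[:110]=0;m[275:]=0
m=cv2.morphologyEx(m,cv2.MORPH_CLOSE,np.ones((15,15)))
c=max(cv2.findContours(m,0,2)[0],key=cv2.contourArea); b=cv2.boxPoints(cv2.minAreaRect(c)); print([onz(fs['top'],p,.002).round(4)[:2].tolist() for p in b])
for nm in('w5','w6','wrist7'):
    g=cv2.cvtColor(cv2.imread(f'pics/{nm}.png'),cv2.COLOR_BGR2HSV)[40:130,235:290]
    k=(g[...,1]<50)&(g[...,2]>90); ys,xs=np.nonzero(k); print(nm,len(ys),ys.min()+40,ys.max()+40,[ (r+40,int(np.nonzero(k[r])[0].min()+235),int(np.nonzero(k[r])[0].max()+235)) for r in range(15,70,8) if k[r].any()])
E
```

```text
21.3 [0.48154206 0.00145843 0.10179753] [ 3.14121309e+00 -2.81200278e-05  3.12004493e+00] [-0.42254932 -0.09130284 -0.21545538] [-0.00480121  0.00642413  0.02540912] 0.02551265654949227 3.5210957005620003
wrist red [262.9 292. ] [259, 289, 9, 7, 50] [ 0.5741 -0.0008  0.002 ]
scene red [301.2 231.8] [300, 231, 3, 2, 4] [0.574  0.0186 0.002 ]
point_left [('scene', [303.2, 207.4], 0.66)]
point_right [('wrist', [273.8, 288.7], 0.27), ('wrist', [285.3, 288.6], 0.26), ('scene', [292.9, 211.1], 0.58)]
forceps [('wrist', [261.9, 74.1], 0.64), ('scene', [254.0, 167.9], 0.55)]
fruit [('wrist', [273.8, 292.0], 0.47), ('scene', [255.0, 164.8], 0.56)]
dot_a [('wrist', [289.1, 290.8], 0.91), ('wrist', [265.0, 291.5], 0.79), ('scene', [294.8, 234.9], 0.93), ('scene', [300.8, 232.5], 0.8), ('top', [231.8, 172.4], 0.7), ('top', [226.5, 174.2], 0.65)]
sheet [('wrist', [276.6, 232.9], 0.98), ('scene', [283.4, 221.0], 0.82), ('scene', [207.0, 310.9], 0.23), ('top', [118.4, 157.5], 0.75)]
tip model [ 5.73520699e-01 -5.23807209e-04  9.67975270e-02] [('wrist', array([263.2, 383.5])), ('scene', array([298.2, 211.1])), ('top', array([231.9, 171.2]))]
sheet wrist [0.5155 0.0124 0.    ]
sheet scene [0.5152 0.0045 0.    ]
sheet scene [ 0.6239 -0.3049 -0.    ]
sheet top [0.624  0.3582 0.    ]
[[0.3147, 0.1624], [0.7349, 0.1415], [0.7187, -0.1424], [0.2974, -0.1159]]
w5 1455 40 129 [(55, 252, 272), (63, 252, 272), (71, 253, 272), (79, 251, 274), (87, 250, 274), (95, 250, 275), (103, 250, 275)]
w6 1430 40 129 [(55, 253, 272), (63, 253, 272), (71, 253, 272), (79, 251, 274), (87, 251, 275), (95, 251, 275), (103, 250, 275)]
wrist7 4807 40 129 [(55, 235, 289), (63, 235, 289), (71, 235, 289), (79, 235, 289), (87, 235, 289), (95, 235, 289), (103, 235, 289)]
```

>>> {"method": "carry_out", "body": {
  "rows": [
    [[0,0.002,0.004,0.4],[0,0.005,0.012,1],[0,0.009,0.022,1.6],[-0.0004,0.0131,0.033,2.1],[-0.0004,0.0131,0.043,2.1],[-0.0004,0.0131,0.052,2.1],[-0.0004,0.0131,0.057,2.1],[-0.0004,0.0131,0.057,2.1],[-0.0004,0.0131,0.057,2.1]]
  ]
}}

```text
clock: 23.1
position: [0.4824, 0.0136, 0.0447]
tool_rot: [3.142, -0.0, 3.082]
force: [0.4, -0.0, -0.3]
grip_width: 0.0258
finger_force: 3.5
```

```bash
cat > chk.py <<'E'
from look import *
s=bot.observe(); print(s['clock'],s['position'].round(4),s['tool_rot'].round(4),s['force'].round(1),s['grip_width'].round(4),s['finger_force'].round(1))
fs={n:bot.grab_frame(n) for n in('wrist','scene')}; fs['scene2']=bot.grab_frame('scene')
h=cv2.cvtColor(fs['wrist']['pixels'],cv2.COLOR_RGB2HSV).astype(int)
m=(((h[...,0]<10)|(h[...,0]>170))&(h[...,1]>110)&(h[...,2]>60)).astype(np.uint8)
n,_,st,c=cv2.connectedComponentsWithStats(m)
for i in range(1,n):
    if st[i,4]>=12: print('red',c[i].round(1),st[i].tolist(),onz(fs['wrist'],c[i],.002).round(4))
r=spots(fs,['point_left','point_right','fruit','dot_a'])
P=s['position'];a=s['tool_rot'][2]+np.pi;fwd=np.array([np.cos(a),np.sin(a),0]);tip=P+.092*fwd;tip[2]=P[2]-.005
lat=np.array([-fwd[1],fwd[0],0])
print('tip mid model',tip.round(4),'yaw',np.degrees(a)%360-360)
for k,t in (('L',tip+lat*.0115),('R',tip-lat*.0115)): print(k,[(n,proj(f,t).round(1)) for n,f in fs.items()])
print('fruit model proj scene',proj(fs['scene'],[.574,.0093,.002]).round(1))
f=fs['scene']; J=[(proj(f,tip+d)-proj(f,tip)).round(2).tolist() for d in np.eye(3)*.01]; print('px per 10mm xyz',J)
for l in ('dot_a','fruit'):
    for n,f,q in r[l]: print(l,n,onz(f,q['position'],.002).round(4))
for n,f in fs.items(): save(f,f"{n}_{s['clock']:.1f}.png")
E
python3 chk.py
```

```text
Traceback (most recent call last):
  File "chk.py", line 2, in <module>
    s=bot.observe(); print(s['clock'],s['position'].round(4),s['tool_rot'].round(4),s['force'].round(1),s['grip_width'].round(4),s['finger_force'].round(1))
                                                                                                        ^^^^^^^^^^^^^^^^^^^^^
AttributeError: 'float' object has no attribute 'round'
```

```bash
sed -i "s/s\['grip_width'\].round(4),s\['finger_force'\].round(1)/round(s['grip_width'],4),round(s['finger_force'],1)/" chk.py; python3 chk.py
```

```text
23.1 [0.4824 0.0136 0.0447] [ 3.1415e+00 -4.0000e-04  3.0820e+00] [ 0.4 -0.  -0.3] 0.0258 3.5
red [251.2 339.2] [246, 335, 11, 9, 77] [ 0.5744 -0.0009  0.002 ]
red [277.3 338.7] [273, 335, 10, 9, 61] [0.5751 0.0185 0.002 ]
red [264.8 341. ] [259, 336, 12, 12, 100] [0.5767 0.0091 0.002 ]
point_left [('scene', [295.0, 269.6], 0.26), ('scene', [258.2, 180.4], 0.22), ('scene2', [303.0, 219.4], 0.65), ('scene2', [373.2, 192.3], 0.41)]
point_right [('scene', [295.9, 227.1], 0.47), ('scene2', [296.3, 226.2], 0.5)]
fruit [('wrist', [264.6, 336.6], 0.59), ('scene', [392.3, 127.1], 0.32)]
dot_a [('wrist', [277.8, 337.2], 0.84), ('wrist', [253.7, 335.1], 0.65), ('scene', [295.1, 233.5], 0.73), ('scene', [300.6, 233.5], 0.59), ('scene2', [301.7, 230.5], 0.97), ('scene2', [295.1, 232.9], 0.95)]
tip mid model [0.5742 0.0081 0.0397] yaw -3.412593336815746
L [('wrist', array([281.5, 383.6])), ('scene', array([302.9, 222.7])), ('scene2', array([302.9, 222.7]))]
R [('wrist', array([245. , 383.6])), ('scene', array([295.8, 226.3])), ('scene2', array([295.8, 226.3]))]
fruit model proj scene [298.6 233.4]
px per 10mm xyz [[2.49, 2.41], [2.94, -1.73], [0.28, -2.49]]
dot_a wrist [0.5738 0.0189 0.002 ]
dot_a wrist [0.5708 0.0012 0.002 ]
dot_a scene [0.5689 0.0015 0.002 ]
dot_a scene [0.5775 0.0133 0.002 ]
dot_a scene2 [0.5714 0.0223 0.002 ]
dot_a scene2 [0.5673 0.0028 0.002 ]
fruit wrist [0.5726 0.0092 0.002 ]
fruit scene [0.4039 0.5726 0.002 ]
```

>>> {"method": "carry_out", "body": {
  "rows": [
    [[-0.0003,0,0.005,-0.6],[-0.0005,0,0.012,-0.6],[-0.0005,0,0.019,-0.6],[-0.0005,0,0.025,-0.6],[-0.0005,0,0.028,-0.6],[-0.0005,0,0.028,-0.6],[-0.0005,0,0.028,-0.6]]
  ]
}}

```text
clock: 24.43
position: [0.4828, 0.0138, 0.0166]
tool_rot: [3.141, -0.0, 3.093]
force: [0.2, 0.2, -0.6]
grip_width: 0.0254
finger_force: 3.5
```

```bash
python3 chk.py; python3 - <<'E'
from h import *
f=bot.grab_frame('scene'); t=bot.grab_frame('top')
a=cv2.resize(f['pixels'][185:245,265:325],(480,480),interpolation=cv2.INTER_CUBIC); b=cv2.resize(t['pixels'][150:200,215:247],(307,480),interpolation=cv2.INTER_CUBIC)
cv2.imwrite('pics/fin.png',np.hstack([a,b])[:,:,::-1])
# wrist cam: bottom rows for tips
w=bot.grab_frame('wrist'); g=cv2.cvtColor(w['pixels'],cv2.COLOR_RGB2GRAY)
for r in (370,376,381): print(r,g[r,225:305:2].tolist())
E
```

```text
24.4333 [0.4828 0.0138 0.0166] [ 3.1415e+00 -5.0000e-04  3.0928e+00] [ 0.2  0.2 -0.6] 0.0254 3.5
point_left [('scene', [302.0, 228.2], 0.49), ('scene2', [303.0, 227.7], 0.46)]
point_right [('scene', [292.6, 233.4], 0.55), ('scene2', [293.4, 234.3], 0.64)]
fruit []
dot_a [('scene', [301.2, 231.2], 0.74), ('scene', [296.2, 232.9], 0.67), ('scene2', [297.3, 234.8], 0.73), ('scene2', [297.7, 232.0], 0.66)]
tip mid model [0.5747 0.0093 0.0116] yaw -2.793526213643247
L [('wrist', array([281.6, 383.6])), ('scene', array([302.5, 229.4])), ('scene2', array([302.5, 229.4]))]
R [('wrist', array([245. , 383.6])), ('scene', array([295.5, 233.1])), ('scene2', array([295.5, 233.1]))]
fruit model proj scene [298.6 233.4]
px per 10mm xyz [[2.44, 2.4], [2.89, -1.72], [0.28, -2.4]]
dot_a scene [0.5724 0.0197 0.002 ]
dot_a scene [0.5691 0.0051 0.002 ]
dot_a scene2 [0.5758 0.0034 0.002 ]
dot_a scene2 [0.5691 0.0103 0.002 ]
370 [17, 22, 17, 18, 17, 20, 17, 22, 22, 18, 23, 22, 26, 19, 22, 22, 21, 23, 22, 27, 21, 24, 24, 25, 21, 23, 26, 22, 23, 22, 26, 24, 19, 24, 24, 23, 23, 25, 17, 20]
376 [20, 16, 21, 16, 18, 23, 20, 22, 22, 23, 18, 17, 19, 18, 21, 18, 17, 20, 23, 20, 21, 24, 24, 24, 25, 27, 26, 20, 22, 21, 21, 19, 22, 24, 18, 19, 20, 24, 24, 22]
381 [18, 19, 19, 19, 18, 17, 17, 21, 16, 20, 18, 19, 16, 18, 12, 20, 20, 18, 21, 21, 20, 19, 25, 23, 21, 18, 23, 19, 19, 22, 22, 18, 17, 15, 19, 22, 18, 20, 17, 21]
```

View pics/fin.png

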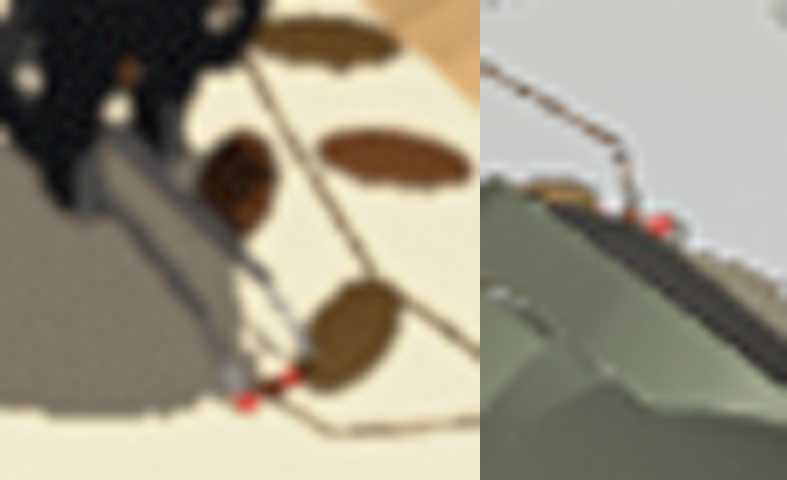

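Final view: the dots are at (247,402) and (290,380). The points are just above and outside them, at about (236,385) and (308,352), on either side of the fruit. Allowing for their height, they are centred to within about 1–2 mm. I'll lower the rest of the way, then squeeze.

>>> {"method": "carry_out", "body": {
  "rows": [
    [[-0.0003,-0.0004,0.001,0],[-0.0006,-0.0008,0.002,0],[-0.0006,-0.0008,0.0035,0],[-0.0006,-0.0008,0.005,0],[-0.0006,-0.0008,0.0055,0],[-0.0006,-0.0008,0.0055,0],[-0.0006,-0.0008,0.0055,0]]
  ]
}}

```text
clock: 25.92
position: [0.4835, 0.0128, 0.0113]
tool_rot: [3.142, -0.0, 3.093]
force: [-0.0, -0.1, -0.3]
grip_width: 0.0254
finger_force: 3.5
```

>>> {"method": "carry_out", "body": {
  "rows": [
    [[0,0,0,0],[0,0,0,0],[0,0,0,0],[0,0,0,0],[0,0,0,0],[0,0,0,0],[0,0,0,0],[0,0,0,0]]
  ],
  "grip": 0.023
}}

```text
clock: 26.58
position: [0.4835, 0.0128, 0.0113]
tool_rot: [3.142, 0.0, 3.092]
force: [-0.5, -0.6, 0.6]
grip_width: 0.0233
finger_force: 4.3
```

```bash
python3 chk.py; python3 - <<'E'
from h import *
acc=np.mean([bot.grab_frame('scene')['pixels'].astype(float) for _ in range(4)],0)
f=bot.grab_frame('scene'); np.save('acc.npy',acc)
c=acc[218:242,285:312]
sat=c.max(2)-c.min(2); v=c.mean(2); red=c[...,0]-np.maximum(c[...,1],c[...,2])
print('red-excess'); print('cols 288-306 rows 222-240')
for r in range(222,240): print(r,' '.join('%3d'%x for x in red[r-218,3:22]),' | ',' '.join('%3d'%x for x in v[r-218,3:22]))
E
```

```text
26.5833 [0.4835 0.0128 0.0113] [3.1416 0.     3.0924] [-0.5 -0.6  0.6] 0.0233 4.3
point_left [('scene', [302.8, 229.5], 0.66), ('scene2', [302.4, 229.7], 0.53), ('scene2', [299.2, 233.8], 0.45)]
point_right [('scene', [293.5, 233.2], 0.57), ('scene2', [294.0, 266.5], 0.67), ('scene2', [293.0, 236.6], 0.43)]
fruit [('scene', [131.1, 293.1], 0.63), ('scene', [332.8, 168.3], 0.21)]
dot_a [('scene', [294.3, 233.5], 0.89), ('scene', [300.0, 232.9], 0.86), ('scene2', [296.3, 236.4], 0.93), ('scene2', [301.0, 231.3], 0.84)]
tip mid model [0.5754 0.0082 0.0063] yaw -2.816477907008334
L [('wrist', array([281.5, 383.6])), ('scene', array([302.2, 231. ])), ('scene2', array([302.2, 231. ]))]
R [('wrist', array([245. , 383.6])), ('scene', array([295.3, 234.7])), ('scene2', array([295.3, 234.7]))]
fruit model proj scene [298.6 233.4]
px per 10mm xyz [[2.43, 2.4], [2.88, -1.72], [0.27, -2.39]]
dot_a scene [ 5.677e-01 -3.000e-04  2.000e-03]
dot_a scene [0.575  0.0134 0.002 ]
dot_a scene2 [ 0.5784 -0.0022  0.002 ]
dot_a scene2 [0.5724 0.019  0.002 ]
fruit scene [ 0.4805 -0.4261  0.002 ]
fruit scene [
[... 2238 characters left out ...]
 202 199 163 137 139 167 174 157 158 187 209 218 224 226 226
236  12  12   7   7   5   5  19  59  67  26   5   6  12  16  17  17   7   6   6  |  185 208 223 226 228 223 188 152 172 207 223 214 190 173 171 191 216 227 230
237   6   7   6   6   6   5   6  18  13   6   5   5   6   8  16  17  18  13   6  |  225 227 229 228 228 226 211 199 212 226 229 228 223 211 191 175 182 202 217
238   6   6   6   6   6   6   6   6   6   6   6   6   6   6   6  10  16  15  15  |  228 227 227 227 227 226 225 224 226 227 227 228 228 227 222 204 176 166 181
239   7   6   6   7   6   7   6   5   6   6   6   6   7   6   6   6   7  14  16  |  226 225 226 226 226 226 226 227 226 226 226 226 227 227 228 224 211 192 181
```

```bash
python3 - <<'E'
from h import *
acc=np.load('acc.npy'); 
for nm,im in (('scene0',cv2.imread('pics/scene0.png')[:,:,::-1].astype(float)),('now',acc)):
    red=im[...,0]-np.maximum(im[...,1],im[...,2]); v=im.mean(2)
    print(nm)
    for r in range(226,239): print(r,' '.join('%3d'%x for x in red[r,291:307]),' | ',' '.join('%3d'%x for x in v[r,291:307]))
f=bot.grab_frame('scene')
for z in (.002,.0045,.0063,.0085): print(z,proj(f,[.5747,-.0012,z]).round(1),proj(f,[.5757,.0188,z]).round(1))
E
```

```text
scene0
226   9   9   9   8   7   9   8   7   9   8  14  15  17  24  26  23  |  207 207 207 209 208 208 209 208 209 209 200 160  97  60  57  61
227   9   8   9   9   8   9  10   9   8  10  13  13  24  26  24  24  |  207 209 208 207 209 207 206 207 209 207 191 141  82  59  58  60
228   9   8  10   9   9   9   9   8   8   9  12  14  22  26  23  25  |  208 208 208 208 207 207 208 208 209 210 185 130  75  58  61  63
229   9   9   9   9  10   9   8   8   8  12  14  14  23  22  25  25  |  208 207 208 207 206 208 208 208 211 208 176 112  64  60  61  62
230   9   8   8   8   8   7  10  10   9  25  34  28  22  24  26  24  |  205 208 210 208 207 209 208 207 210 198 155  90  60  58  61  63
231   7   8   9   8   6   9  16  15  23  52  79  63  29  24  23  26  |  208 207 207 209 210 208 196 181 173 158 118  69  60  59  63  63
232   9   9   8   7   9  13  17  26  42  84 101  67  31  25  27  25  |  207 207 209 208 208 193 155 116 100  95  93  86  78  67  60  63
233   8   8   7  10  22  28  33  41  51  54  48  35  18  16  16  17  |  209 207 207 206 198 166 109  61  55  99 140 153 130  99  87  93
234  
[... 1885 characters left out ...]
2 207 180 173 177
235  12  12  10  19  73 107  63  24  15  16  16  10   5   6   6   6  |  187 202 199 163 137 139 167 174 157 158 187 209 218 224 226 226
236   7   5   5  19  59  67  26   5   6  12  16  17  17   7   6   6  |  226 228 223 188 152 172 207 223 214 190 173 171 191 216 227 230
237   6   6   5   6  18  13   6   5   5   6   8  16  17  18  13   6  |  228 228 226 211 199 212 226 229 228 223 211 191 175 182 202 217
238   6   6   6   6   6   6   6   6   6   6   6   6  10  16  15  15  |  227 227 226 225 224 226 227 227 228 228 227 222 204 176 166 181
0.002 [295.7 235.3] [301.7 232.1]
0.0045 [295.8 234.8] [301.8 231.5]
0.0063 [295.8 234.3] [301.9 231.1]
0.0085 [295.9 233.8] [301.9 230.6]
```

>>> {"method": "carry_out", "body": {
  "rows": [
    [[-0.0005,0.0003,0,0],[-0.001,0.0006,0,0],[-0.0015,0.0009,0,0],[-0.0015,0.0009,0,0],[-0.0015,0.0009,0,0]]
  ]
}}

```text
clock: 28.05
position: [0.4851, 0.0136, 0.0113]
tool_rot: [3.142, -0.0, 3.093]
force: [0.9, -0.3, 0.1]
grip_width: 0.023
finger_force: 4.3
```

```bash
python3 - <<'E'
from look import *
W=[];F=[];A=[];Z=[]
for i in range(16):
    f=bot.grab_frame('scene'); A.append(f['pixels'].astype(float)); s=bot.observe(); W.append(s['grip_width']);F.append(s['finger_force']);Z.append(np.r_[s['position'],s['force']])
print(np.mean(W),np.std(W),np.mean(F),np.mean(Z,0).round(4),s['clock'])
im=np.mean(A,0); red=im[...,0]-np.maximum(im[...,1],im[...,2]); v=im.mean(2)
for r in range(226,239): print(r,' '.join('%3d'%x for x in red[r,291:307]),' | ',' '.join('%3d'%x for x in v[r,291:307]))
fs={'scene':f,'top':bot.grab_frame('top')}
for l in ('eraser','glue','phone','hook','handle'):
    o=[(n,x) for n,x in ((n,bot.look_for(g,l)[:1]) for n,g in fs.items()) if x]; print(l,[(n,np.round(x[0]['position'],1),round(x[0]['conf'],2)) for n,x in o])
E
```

```text
0.023072601866023536 0.00018634095355810843 4.3398014875128865 [ 0.485   0.0136  0.0113  0.0384  0.0332 -0.5945] 28.85
226   5   6   8   8  10  13   8   7  10   8  11  15  21  27  27  27  |   93 105 110 120 158 195 213 216 199 188 196 173 111  68  65  69
227   5   6   8   9  11  12  12  10   9   9   9  15  24  29  27  27  |  106 107 109 127 170 183 183 208 210 192 174 143  91  66  68  69
228   6   4   6   9  10  10  11  12   9  10   8  12  23  28  27  27  |  109 106 107 123 155 162 164 195 209 199 168 132  85  66  69  71
229   8   5   5   7   9   9  11  12  11  10   8   9  19  26  27  27  |  111 107 106 109 120 134 174 204 203 193 170 135  94  71  70  71
230   8   6   5   6   8   8  10  11  12  16  17  10  12  22  27  27  |  113 108 104 105 109 121 166 207 208 185 153 126 106  79  70  72
231   8   7   6   5   7   8  12  15  22  46  61  30  13  21  27  28  |  113 112 117 120 114 110 127 166 184 158 113 100  98  76  69  71
232   9   8   6   4   4   8  22  32  48  90 104  60  26  25  28  28  |  113 116 128 141 131 104  88  96 108 105  98  97  88  73  70  71
233   8   8   8   7   9  20  
[... 472 characters left out ...]
71 208 223 214 191 173 171 191 216 227 229
237   6   6   5   6  17  11   6   5   5   6   7  16  18  17  12   7  |  229 230 227 211 197 212 225 229 228 222 212 191 175 182 201 217
238   6   6   6   6   6   6   5   6   6   6   6   6  10  16  15  15  |  227 227 227 225 224 226 227 227 227 228 227 222 205 176 165 180
eraser [('scene', array([297. , 268.1]), 0.45)]
glue [('scene', array([125.9, 286.2]), 0.58), ('top', array([371.3, 201.8]), 0.81)]
phone [('scene', array([210.3, 311.2]), 0.77), ('top', array([330.7, 153.2]), 0.8)]
hook [('scene', array([336.3, 169. ]), 0.64), ('top', array([144.7, 140.1]), 0.57)]
handle [('scene', array([388.2, 153.7]), 0.77), ('top', array([133.6, 161.2]), 0.65)]
```

>>> {"method": "carry_out", "body": {
  "rows": [
    [[0,0,0.0004,0],[0,0,0.0007,0],[0,0,0.0007,0],[0,0,0.0007,0],[0,0,0.0007,0],[0,0,0.0007,0],[0,0,0.0007,0],[0,0,0.0007,0]]
  ],
  "grip": 0.0228
}}

```text
clock: 30.07
position: [0.485, 0.0136, 0.0106]
tool_rot: [3.142, 0.0, 3.093]
force: [0.0, 0.3, -0.1]
grip_width: 0.0226
finger_force: 4.4
```

```bash
python3 - <<'E'
from look import *
W=[];F=[];Z=[]
for i in range(10):
    f=bot.grab_frame('scene'); s=bot.observe(); W.append(s['grip_width']);F.append(s['finger_force']);Z.append(np.r_[s['position'],s['force'],s['moment']])
print(np.mean(W),np.mean(F),np.mean(Z,0).round(4),s['clock'])
# bystanders / lantern: compare with initial
a=cv2.imread('pics/scene0.png')[:,:,::-1].astype(int); b=f['pixels'].astype(int)
for n,(x0,x1,y0,y1) in {'glue':(115,142,265,302),'phone':(176,242,284,345),'eraser':(287,312,256,280)}.items():
    print(n,np.abs(a-b)[y0:y1,x0:x1].mean().round(1), cv2.phaseCorrelate(*[cv2.cvtColor(k.astype(np.uint8),cv2.COLOR_RGB2GRAY)[y0:y1,x0:x1].astype(np.float32) for k in (a,b)]))
for l in ('handle','hook','point_left','point_right'): print(l,[(np.round(q['position'],1).tolist(),round(q['conf'],2)) for q in bot.spot_point(f,l)])
E
```

```text
0.022869951161488482 4.413495495915413 [ 0.485   0.0136  0.0106 -0.1967  0.0006 -0.256   0.0014 -0.0291 -0.0015] 30.5667
glue 14.4 ((0.5588424670851957, 0.033184369162349014), 0.9896228695357288)
phone 12.2 ((0.015401340724203294, 0.004722328289084032), 1.0273039125733905)
eraser 18.3 ((0.5160675536345192, 0.22980538763549418), 0.8837326284249624)
handle [([389.8, 124.9], 0.97)]
hook [([392.4, 129.1], 0.84), ([296.4, 231.5], 0.75)]
point_left [([302.6, 229.9], 0.45)]
point_right [([296.3, 234.2], 0.44)]
```

```bash
python3 -c "
from workcell import bot
print(bot.job_done())"
```

```text
the job is handed in; nothing more can be done
None
```

I handed the job in at about 30.6 s: the lantern hangs by its handle on the hook, and the arm is holding the forceps with a point over each red dot. By the finger opening the gap is about 20 mm, and the points are about 2 mm above the paper. The phone, glue jar and eraser haven't moved, and no contact with the fruit registered; point placement is good to roughly 2 mm, as measured by the cameras.

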